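# Lay up the anaesthetic drug tray

### The arm

A 7-joint arm with a two-finger parallel gripper is mounted at the origin on a cart in front of the work surface, level with it; the furniture and walls round the work are solid. World frame = base frame: x ahead of the robot, y to its left, z up, the work surface at z = 0. Lengths are in m, angles in rad, forces in N, time in s.
With the tool pointing down it reaches from about 0.4 to 0.85 m from the base axis. Payload 6.9 kg.
Tool frame: the origin (TCP) lies midway between the tips of the shut fingers; the grasp point (between the pads) lies behind it (ctrl.pinch_z is the z of the grasp point in the tool frame, in m); z points along the fingers, y is the direction in which the jaws open and shut (so a half turn about z gives the same grasp; the last joint's range is limited). The gripper opens to 85 mm and grips with 20 to 120 N. Pads are 22 mm wide; open, the fingers measure 114 mm over their backs; the gripper's body (76 mm by 85 mm) begins 54 mm behind the grasp point. The pads swing forward as they close: fully open they stand 13 mm farther back than shut.
Start: joints at [1.365, 0.507, -0.238, 1.5, 0.126, 1.149, -0.155], TCP at [0.192, -0.595, 0.231] pointing down, gripper open.
Joint ranges: [-3.08, 3.08], [-0.24, 2.05], [-1.43, 1.35], [0, 2.5], [-1.52, 4.66], [0.17, 1.96], [-2.89, 2.89]. Speed limits (rad/s): [2.39, 2.39, 3.14, 3.14, 3.14, 3.14, 3.14].

### API

Orientations are given as a unit quaternion [w, x, y, z].
In Python, from station import ctrl, get_state, vision, ticket, models gives the robot as it stands. Calls block until the motion is done:
- ctrl.movep(position, orientation): joint-space move of the TCP to a pose.
- ctrl.movel(position, frame=None, max_speed=0.15): straight line of the TCP; frame=None keeps the orientation; max_speed is the mean speed in m/s.
- ctrl.set_joints(angles): joint-space move.
- ctrl.ungrasp() and ctrl.close_gripper(force=None): open the fingers fully, or close them until they stop; force is the grip in N (None keeps the last).
- ctrl.pause(seconds).
- ctrl.ik(position, orientation): joint angles nearest the present ones, or None.
- get_state(): the state.
- vision.grab_frame(name): name is "scene" or "top"; returns (picture, depth): 400x640x3 uint8, blue, green, red; 400x640 float32, m along the optical axis (not along the pixel's ray), 0 where there is no reading.
- vision.camera_info(name): a dict with "mtx" (3x3 intrinsics, pixels), "dist_coeffs" ([k1, k2, p1, p2, k3] as OpenCV has them; the pictures are not rectified), "R" (3x3) and "t" (3): a world point X has camera coordinates R X + t. Camera axes: x right, y down, z forward; pixel columns grow to the right and rows downward; lengths in m; the calibration is good to about 2 mm. A picture is of the moment at which its call begins. camera_info takes no time and is no camera call.
A pose or a line that the arm cannot do raises ctrl.Unreachable and nothing moves.
- ticket.close_job(): hands the job in, once; it reports no verdict.
Trained networks look in the newest picture that a camera, given by its name, has taken for a name from the list of things; names that differ only in an ending like _2 or _b are one class to them, and where a whole thing is asked for, a point or a joint stands for the part that bears it (a point fixed in the world has none). Each returns a list of dicts, best first, with "p" (0 to 1); they miss things now and then, are a little off and sometimes report something else, mostly with a low value. They report only what shows in the picture. A call takes as long as a camera call. They do not tell look-alikes from the thing itself.
- models.recognise(camera, target): "point" ([column, row] in pixels, amid what is visible of it).
- models.masks_of(camera, target): "mask" (400x640 bool, what is visible of it) and "point" ([column, row] in pixels, amid what is visible of it).
The state is a dict: "time": time; "qpos": joint angles; "qd": joint speeds; "tau": joint torques, N m; "tcp_pos": TCP position; "eef_rot": TCP orientation; "contact_force": force on the tool from outside, world axes, zero at the start; "wrist_torque": the same for the moment, N m; "width": finger opening in m.
Only numpy, scipy, OpenCV 4.12 (cv2) and the standard library are available. Lean on these libraries where they do the work, as an engineer would, in place of code of your own. Each camera call takes 0.05 s, during which the arm holds its last target. There are 200 camera calls.

### The job

Lay up the drug tray: lay each syringe in the cradle of its own size with its nozzle pointing to the round collars, stand the tall vial in the collar ahead of the large syringe and the small vial in the collar ahead of the small syringe, so that each drug stays with its syringe for the check, and lay the needle carton flat and lengthwise in the rectangle drawn between the two syringes. Keep the vials upright all the time, and let go of everything.

Things in the scene. Friction and masses are not known exactly. Their poses are not given: they have to be found in the camera images.
- syringe_large: The larger of two white plastic syringes, lying, 124 mm long, barrel 16 mm thick, finger flange 36 mm wide, 17 mm high. Origin under the middle of its length, on its underside; y runs along it: nozzle tip at y = -62 mm, flange at y = +28 to +30, plunger end at +62; z up. Grip it across the barrel, at y = -9 mm. 25 g.
- syringe_small: The smaller syringe, lying, 106 mm long, barrel 14 mm thick, flange 28 mm wide, 14 mm high. Origin under the middle of its length, on its underside; nozzle tip at y = -53 mm, flange at y = +21 to +23, plunger end at +53; z up. Grip it across the barrel, at y = -10 mm. 22 g.
- vial_tall: The tall glass vial with a white cap, standing on the worktop beside or in front of the tray, 29 mm diameter, 66 mm high. Origin at the centre of its underside, z up.
- vial_small: The small glass vial with a purple cap, standing on the worktop beside or in front of the tray, 21 mm diameter, 44 mm high. Origin at the centre of its underside, z up.
- carton: Small green and white needle carton, lying flat on the worktop beside the tray (not the one on the side shelf at the back), 40 (x) by 75 (y) by 26 mm high; origin at the centre of its underside, y along its length. Grip it across its short side.
- tray: Shallow fixed stainless tray, 204 (x) by 256 (y) mm, rim 18 mm high, floor 3 mm above its origin (centre of its underside), which is also the centre of the rectangle drawn on its floor for the carton (82 mm along x, 47 along y). Its x points away from the robot, give or take 0.2 rad. Cradles lie left and right, 72 mm from its middle line; collars beyond them.
- cradle_large: Larger (95 by 54 mm) grey cradle for the large syringe, fixed on the tray, in either lane. The syringe is home with its origin 4 mm above this origin, x and y directions the same (nozzle to -y). Leaning cheeks, 14 mm high, hold the barrel at y = -41 to -31 and 12 to 21 mm, fingers fit between; flange drops into the gap y = 21 to 36. Centre of the collar ahead of it: x 0, y -92 mm.
- cradle_small: Smaller (84 by 46 mm) grey cradle for the small syringe, fixed on the tray floor in the other lane. Home: syringe origin 4 mm above this origin, x and y directions the same (nozzle to -y). Cheeks, 14 mm high, at y = -37 to -28 and 7 to 15 mm, fingers fit between; flange gap y = 15 to 29. Centre of the collar ahead of it: x 0, y -92 mm.
- collar_a: Round grey collar fixed on the tray floor at the end of the lane on the tray's +y side (left seen from the robot), 45 mm outside, about 38 mm inside, 9 mm high, with a 3 mm floor; a vial stands in it. Origin at the centre of its underside. Both collars are alike.
- collar_b: The same collar at the end of the lane on the tray's -y side (right seen from the robot).
There are look-alikes about, which are no part of the job. Leave any red look-alike of the vial_small alone.

How it is judged:
By the outcome, as a careful person would: the job done as asked, in the order asked, and still so for the second after the job is handed in, with the robot touching nothing.
It also fails if it takes over 109 s, if anything falls off the work surface, if the arm or the gripper's body presses on something with over 40 N, if the wrist force passes 120 N, or if a joint passes its speed limit or range.

## Working session

There is one attempt and no reset: what is moved stays moved. The work goes in short steps, each a Python script; the robot and the scene stay as the last script left them, time stands still between calls to the robot, and variables do not carry over. Pictures are saved under pics/ and viewed, about 12 in all and at most 16, crops included, and the job is handed in when it is done.

```bash
ls; mkdir -p pics
python3 - <<'E'
from station import ctrl, get_state, vision, models
import cv2, numpy as np
for c in ("scene","top"):
    im,d=vision.grab_frame(c); cv2.imwrite(f"pics/{c}0.png",im); np.save(f"pics/{c}0d.npy",d)
    i=vision.camera_info(c); print(c,np.round(i["mtx"],1).tolist(),np.round(i["dist_coeffs"],4),np.round(-i["R"].T@i["t"],3),np.round(i["R"],2).tolist())
    for t in "syringe_large syringe_small vial_tall vial_small carton tray cradle_large cradle_small collar_a".split():
        print(t,[(np.round(r["point"]).astype(int).tolist(),round(r["p"],2)) for r in models.recognise(c,t)])
print(ctrl.pinch_z,get_state()["time"])
E
```

```text
pics
scene [[483.2, 0.0, 312.5], [0.0, 483.2, 206.7], [0.0, 0.0, 1.0]] [0.0188 0.     0.     0.     0.    ] [0.119 0.557 0.647] [[-0.83, -0.56, 0.0], [-0.34, 0.51, -0.79], [0.44, -0.65, -0.61]]
syringe_large [([321, 214], 0.71), ([346, 160], 0.61)]
syringe_small [([404, 180], 0.46)]
vial_tall [([188, 282], 0.59)]
vial_small [([256, 288], 0.74), ([374, 191], 0.51)]
carton [([265, 329], 0.94)]
tray [([289, 229], 0.9)]
cradle_large [([323, 213], 0.9), ([287, 229], 0.33)]
cradle_small [([276, 249], 0.89)]
collar_a [([241, 230], 0.78), ([262, 331], 0.71), ([289, 196], 0.61), ([187, 282], 0.21)]
top [[440.4, 0.0, 317.4], [0.0, 440.4, 205.6], [0.0, 0.0, 1.0]] [-0.0314  0.      0.      0.      0.    ] [ 0.464 -0.064  0.95 ] [[0.01, -1.0, 0.02], [-1.0, -0.01, -0.1], [0.1, -0.02, -1.0]]
syringe_large [([434, 180], 0.62)]
syringe_small [([434, 251], 0.81), ([302, 195], 0.59)]
vial_tall [([187, 174], 0.63)]
vial_small [([387, 234], 0.59), ([215, 221], 0.49)]
carton [([187, 251], 0.93)]
tray [([300, 194], 0.75), ([334, 207], 0.49)]
cradle_large [([337, 208], 0.66)]
cradle_small [([269, 201], 0.69), ([335, 208], 0.69)]
collar_a [([338, 166], 0.84), ([273, 158], 0.67), ([281, 263], 0.45)]
-0.0187 1.0
```

```bash
python3 -c "
import cv2
a=cv2.imread('pics/top0.png');cv2.imwrite('pics/v1.png',cv2.resize(a[110:310,150:480],(792,480),interpolation=cv2.INTER_CUBIC))
cv2.imwrite('pics/v2.png',cv2.imread('pics/scene0.png'))"
```

```text
(no output)
```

View pics/v1.png

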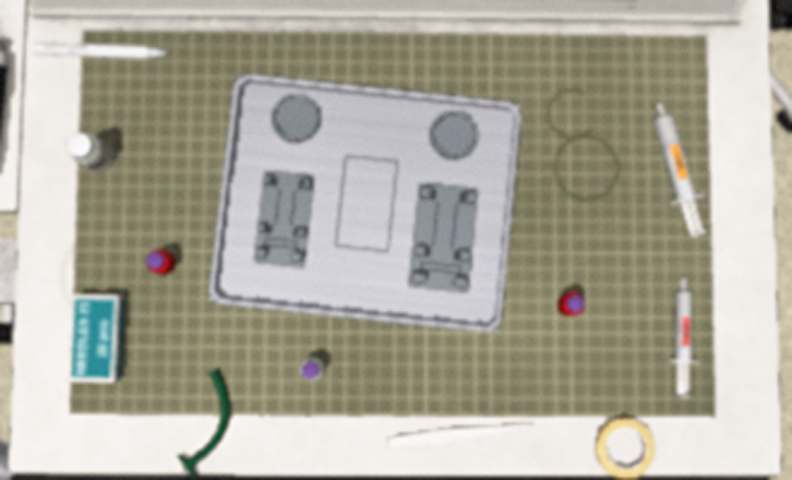

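View pics/v2.png

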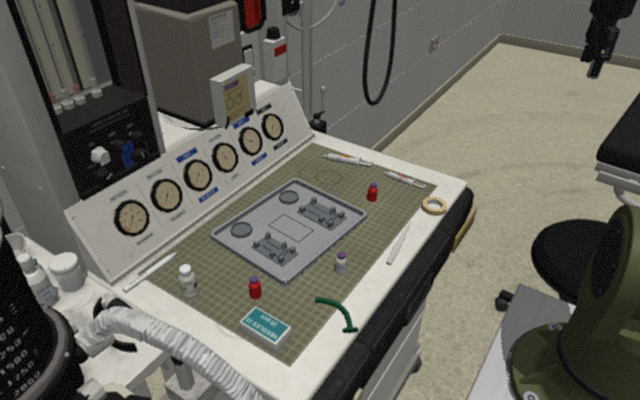

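The top view (crop ×2.4, offset 150,110) shows these candidates:
- **Small vial:** red look-alikes at about (216,219) and (388,236). The real glass one with the purple cap is at about (280,264).
- **Tall vial:** (186,171).
- **Carton:** (190,251).
- **Large syringe:** orange label, (433,180). **Small syringe:** red label, (435,251). Both nozzles point to +x. The white pen at (190,131) is not one of them.
- **Cradles:** large on the right (-y), small on the left.

Next I measure them.

```bash
cat > h.py <<'E'
from station import ctrl, get_state, vision, models, ticket
import cv2, numpy as np
def plane(cam,uv,z):
    i=vision.camera_info(cam); uv=np.asarray(uv,float).reshape(-1,1,2)
    n=cv2.undistortPoints(uv,i["mtx"],i["dist_coeffs"])[:,0]
    r=np.c_[n,np.ones(len(n))]@i["R"]; c=-i["R"].T@i["t"]
    z=np.broadcast_to(z,len(r)); return (c+r*((z-c[2])/r[:,2])[:,None])[:,:2]
def cloud(cam,mask,d):
    i=vision.camera_info(cam); v,u=np.nonzero(mask&(d>0))
    n=cv2.undistortPoints(np.c_[u,v].astype(float).reshape(-1,1,2),i["mtx"],i["dist_coeffs"])[:,0]
    return (np.c_[n,np.ones(len(n))]*d[v,u][:,None]-i["t"])@i["R"]
def mask(cam,name,near,r=25):
    c=[m for m in models.masks_of(cam,name) if np.hypot(*(np.array(m["point"])-near))<r]
    return c[0]["mask"] if c else None
def rect(mask,z,cam="top"):
    v,u=np.nonzero(mask); p=plane(cam,np.c_[u,v],z)
    (cx,cy),(w,h),a=cv2.minAreaRect((p*1000).astype(np.float32))
    if w<h: w,h,a=h,w,a+90
    a=(a+90)%180-90
    return np.round([cx,cy,w,h,a],1), np.round(p.mean(0)*1000,1)
E
python3 - <<'E'
from h import *
im,d=vision.grab_frame("top")
for n,p,z in [("syringe_large",(433,180),.008),("syringe_small",(435,251),.007),("carton",(190,251),.026),("tray",(302,193),.018),("cradle_large",(335,208),.008),("cradle_small",(268,201),.008),("collar_a",(273,158),.009),("collar_b",(338,166),.009),("vial_tall",(186,172),.066),("vial_small",(280,264),.044)]:
    m=mask("top",n,p)
    if m is None: print(n,"none"); continue
    c=cloud("top",m,d)
    top=c[c[:,2]>np.percentile(c[:,2],97)-.006]
    print(n,m.sum(),*rect(m,z),"zpct",np.round(np.percentile(c[:,2],[5,50,97])*1000),"top",np.round(top.mean(0)*1000,1),len(top))
E
```

```text
syringe_large 360 [ 613.3 -328.1  119.1   18.    14.8] [ 616.  -327.7] zpct [ 8. 15. 19.] top [ 619.8 -325.6   16.3] 229
syringe_small 257 [ 460.3 -330.3  102.4   17.3    2.9] [ 461.3 -330.7] zpct [ 5. 11. 16.] top [ 467.4 -330.    12.5] 171
carton 785 [458.2 188.5  73.3  48.   -1. ] [457.6 188. ] zpct [12. 25. 29.] top [458.1 190.1  25.8] 666
tray 9238 [581.  -45.9 261.  209.8  84.4] [579.9 -44. ] zpct [ 0.  3. 18.] top [580.1 -45.8  16.8] 1110
cradle_large 1043 [ 550.3 -116.2   94.3   52.8   -6.8] [ 550.3 -115.9] zpct [ 4.  7. 21.] top [ 547.7 -115.1   19.1] 136
cradle_small 828 [566.2  27.4  84.   46.2  -5.4] [565.9  27.6] zpct [ 4.  7. 20.] top [562.8  28.7  18.4] 105
collar_a 318 [657.7  18.9  42.4  41.6  27.1] [657.4  18.7] zpct [ 3.  7. 13.] top [656.4  18.8  10.1] 136
collar_b 325 [ 643.  -123.6   45.    40.   -44.4] [ 643.  -123.6] zpct [ 3.  7. 13.] top [ 642.7 -122.7    9.7] 145
vial_tall 195 [614.7 187.7  36.9  24.4  64. ] [614.8 187.5] zpct [19. 49. 68.] top [621.  196.   65.8] 68
vial_small none
```

Run:
```python
from h import *
im,d=vision.grab_frame("top")
for n,p,z,L in [("syringe_large",(433,180),.008,.124),("syringe_small",(435,251),.007,.106)]:
    m=mask("top",n,p); v,u=np.nonzero(m); P=plane("top",np.c_[u,v],z)
    vx,vy,cx,cy=cv2.fitLine((P*1000).astype(np.float32),cv2.DIST_HUBER,0,.01,.01)[:,0]
    a=np.array([vx,vy])*np.sign(vx); s=(P*1000-[cx,cy])@a; w=(P*1000-[cx,cy])@[-a[1],a[0]]
    print(n,np.degrees(np.arctan2(a[1],a[0])),cx,cy,s.min(),s.max(),[(int(k),round(float(np.ptp(w[abs(s-k)<3])))) for k in range(-56,60,6) if (abs(s-k)<3).any()])
u=slice(400,470)
c=im[140:285,u].copy(); A=cv2.resize(c,None,fx=4,fy=4,interpolation=cv2.INTER_CUBIC)
b=cv2.resize(im[235:290,250:310],None,fx=5,fy=5,interpolation=cv2.INTER_CUBIC)
o=np.zeros((580,600,3),np.uint8); o[:,:280]=A; o[:275,290:590]=b; cv2.imwrite("pics/v3.png",o)
# small vial: by depth
mm=np.zeros(d.shape,bool); mm[250:275,268:298]=True
P=cloud("top",mm,d); t=P[P[:,2]>.038]; print("vial_small",np.round(t.mean(0)*1000,1),np.round(np.ptp(t,axis=0)*1000),len(t))
hsv=cv2.cvtColor(im,cv2.COLOR_BGR2HSV); q=mm&(hsv[...,0]>115)&(hsv[...,0]<160)&(hsv[...,1]>70)
print(rect(q,.042),q.sum())
mm[:]=False; mm[155:190,170:205]=True
P=cloud("top",mm,d); t=P[P[:,2]>.058]; print("vial_tall",np.round(t.mean(0)*1000,1),np.round((t.max(0)+t.min(0))*500,1),np.round(np.ptp(t,axis=0)*1000),len(t))
```

```text
syringe_large 15.606057 610.33673 -329.62787 -57.878940904871385 58.53664422708671 [(-56, 9), (-50, 11), (-44, 11), (-38, 11), (-32, 10), (-26, 18), (-20, 17), (-14, 16), (-8, 16), (-2, 15), (4, 16), (10, 15), (16, 15), (22, 15), (28, 14), (34, 15), (40, 15), (46, 14), (52, 11), (58, 4)]
syringe_small -0.80231804 457.38885 -331.28046 -46.15446571053129 47.766093274540374 [(-44, 6), (-38, 6), (-32, 6), (-26, 6), (-20, 11), (-14, 13), (-8, 11), (-2, 9), (4, 9), (10, 9), (16, 7), (22, 7), (28, 7), (34, 7), (40, 7), (46, 7)]
vial_small [432.9  -0.7  43.4] [14. 13.  8.] 42
(array([ 4.327e+02, -1.000e-01,  1.150e+01,  1.010e+01, -4.430e+01]), array([432.9,  -0.5])) 31
vial_tall [621.5 196.4  65.2] [622.  196.3  64.7] [20. 19. 12.] 85
```

View pics/v3.png

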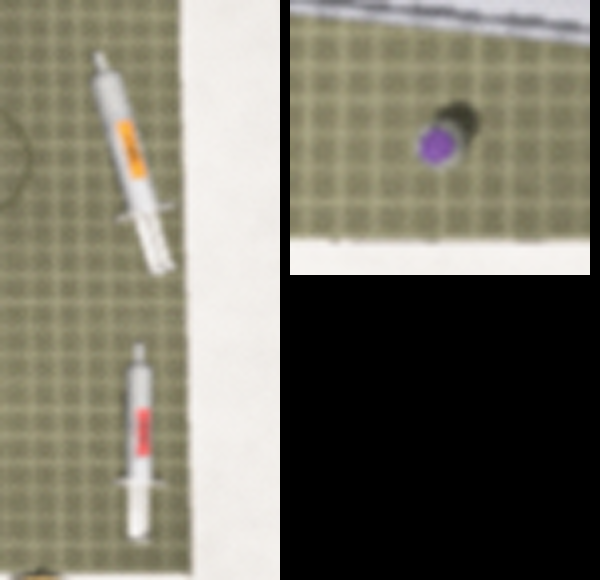

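The close crop confirms the glass vial with a purple cap at (280,264) (not red). It also gives the syringe ends: large nozzle (424.3,153), flange (436.5,192.5), end (440.5,208); small nozzle (434.5,225.8), flange (435.2,260.8), end (434.8,275.8).

```bash
cat >> h.py <<'E'
def quat(th):  # tool down, tool x along world yaw th (jaws perpendicular)
    from scipy.spatial.transform import Rotation as Ro
    c,s=np.cos(th),np.sin(th)
    return Ro.from_matrix(np.array([[c,s,0],[s,-c,0],[0,0,-1]])).as_quat()[[3,0,1,2]]
E
python3 - <<'E'
from h import *
f=lambda *uv:plane("top",[uv],.008)[0]*1000
for n,F,L in [("large",[f(424.75,153.5),f(437,193),f(441,208.5)],(62,-29,-62)),("small",[f(435,226.2),f(435.7,261.2),f(435.2,276.2)],(53,-22,-53))]:
    a=(F[0]-F[2]); print(n,np.round(F,1).tolist(),"len",np.hypot(*a),"nozzle-flange",np.hypot(*(F[0]-F[1])),"ang",np.degrees(np.arctan2(a[1],a[0])),"mid",(F[0]+F[2])/2)
im,d=vision.grab_frame("top")
P=cloud("top",np.ones(d.shape,bool),d)
for lo,hi in [(-.2,-.05),(-.05,.1)]:
    q=P[(P[:,1]>lo)&(P[:,1]<hi)&(P[:,0]>.68)]
    for x in np.arange(.68,.86,.02):
        k=q[abs(q[:,0]-x)<.01]
        if len(k): print(round(x,2),np.round(np.percentile(k[:,2],[5,95]),3),end="; ")
    print()
for n,x,y in [("carton",.458,.19),("tall",.622,.196)]:
    k=P[(abs(P[:,0]-x)<.06)&(P[:,1]>y+.03)]; print(n,[(round(Y,2),round(float(np.percentile(k[abs(k[:,1]-Y)<.01][:,2],97)),3)) for Y in np.arange(y+.03,y+.2,.02) if (abs(k[:,1]-Y)<.01).any()])
print(get_state()["eef_rot"])
for n,x,y,z,t in [("SL",.615,-.327,.003,15.6),("SS",.462,-.33,.003,1),("home",.551,-.116,.01,-5.6),("cs",.566,.028,.01,-5.6),("ca",.657,.019,.03,-5.6),("vt",.622,.196,.022,0),("vs",.433,-.001,.012,0),("ct",.458,.19,.008,-1)]:
  for fl in (0,180):
    q=ctrl.ik([x,y,z],quat(np.radians(t+fl))); print(n,fl,None if q is None else np.round(q,2))
E
```

```text
large [[672.2, -313.0], [585.3, -338.2], [551.6, -346.2]] len 125.00277216712715 nozzle-flange 90.39451822585558 ang 15.383133095986164 mid [ 611.89414856 -329.61603388]
small [[513.3, -332.4], [438.4, -332.5], [406.7, -330.8]] len 106.60448546000866 nozzle-flange 74.82996981269213 ang -0.8184218328926309 mid [ 459.97943882 -331.59468751]
0.68 [-0.002  0.016]; 0.7 [-0.002  0.004]; 0.72 [-0.002  0.005]; 0.74 [-0.001  0.277]; 0.76 [0.009 0.435]; 0.78 [0.039 0.392]; 0.8 [0.082 0.387]; 0.82 [0.152 0.351]; 0.84 [0.152 0.278]; 
0.68 [-0.     0.018]; 0.7 [-0.002  0.016]; 0.72 [-0.002  0.004]; 0.74 [-0.002  0.003]; 0.76 [0.002 0.428]; 0.78 [0.037 0.406]; 0.8 [0.079 0.359]; 0.82 [0.113 0.339]; 0.84 [0.139 0.297]; 
carton [(np.float64(0.22), 0.002), (np.float64(0.24), 0.003), (np.float64(0.26), 0.003), (np.float64(0.28), -0.033), (np.float64(0.3), 0.099), (np.float64(0.32), 0.138), (np.float64(0.34), 0.142), (np.float64(0.36), 0.14), (np.float64(0.38), -0.058)]
tall [(np.float64(0.23), 0.003), (np.float64(0.25), 0.003), (np.float64(0.27), 0.003), (np.float64(0.29), 0.028), (np.float64(0.31), 0
[... 283 characters left out ...]
0 [ 0.67  0.69 -0.15  1.9   0.18  0.56 -1.15]
SS 180 [ 1.05  0.81 -0.78  1.9   0.8   0.78  1.4 ]
home 0 [ 0.27  0.68 -0.17  1.91  0.2   0.57 -1.7 ]
home 180 [ 0.67  0.81 -0.84  1.91  0.83  0.82  0.84]
cs 0 [ 0.06  0.69 -0.23  1.9   0.27  0.58 -2.02]
cs 180 [ 0.43  0.83 -0.87  1.9   0.86  0.84  0.57]
ca 0 [ 0.07  0.76 -0.23  1.63  0.23  0.78 -1.93]
ca 180 [ 0.43  0.92 -0.93  1.63  0.83  1.04  0.71]
vt 0 [-0.15  0.77 -0.33  1.65  0.33  0.78 -2.2 ]
vt 180 [ 0.09  0.87 -0.78  1.65  0.73  0.94  0.6 ]
vs 0 [ 0.11  0.57 -0.24  2.25  0.36  0.36 -2.  ]
vs 180 [ 0.4   0.64 -0.67  2.24  0.83  0.53  0.64]
ct 0 [-0.25  0.63 -0.29  2.09  0.38  0.47 -2.42]
ct 180 [-0.07  0.68 -0.58  2.09  0.68  0.57  0.42]
```

```bash
cat >> h.py <<'E'
def pick(x,y,th,z,force=40,clear=.10):
    ctrl.movep([x,y,z+clear],quat(th)); ctrl.movel([x,y,z],max_speed=.12)
    ctrl.close_gripper(force); ctrl.pause(.1); st("closed")
    ctrl.movel([x,y,z+clear],max_speed=.2)
def st(n):
    s=get_state(); print(n,"t",round(s["time"],1),"w",round(s["width"]*1000,1),"tcp",np.round(np.array(s["tcp_pos"])*1000,1),"F",np.round(s["contact_force"],1))
E
python3 - <<'E'
from h import *
pick(.6206,-.327,np.radians(15.5),.003)
st("lifted")
a=np.radians(-5.6)
x,y=.551+.009*np.cos(a),-.1157+.009*np.sin(a)
ctrl.movep([x,y,.09],quat(a)); ctrl.movel([x,y,.035],max_speed=.12); st("above")
im,_=vision.grab_frame("scene"); cv2.imwrite("pics/v4.png",cv2.resize(im[100:300,200:440],(792,660))[:600])
E
```

```text
closed t 5.4 w 15.3 tcp [ 620.6 -327.     3.2] F [-0.4  0.8  2.9]
lifted t 6.0 w 15.3 tcp [ 619.9 -326.8  101.9] F [-0.9  0.6 -0.7]
above t 7.5 w 15.4 tcp [ 560.3 -117.3   35.1] F [-0.2 -0.1 -0.3]
```

View pics/v4.png

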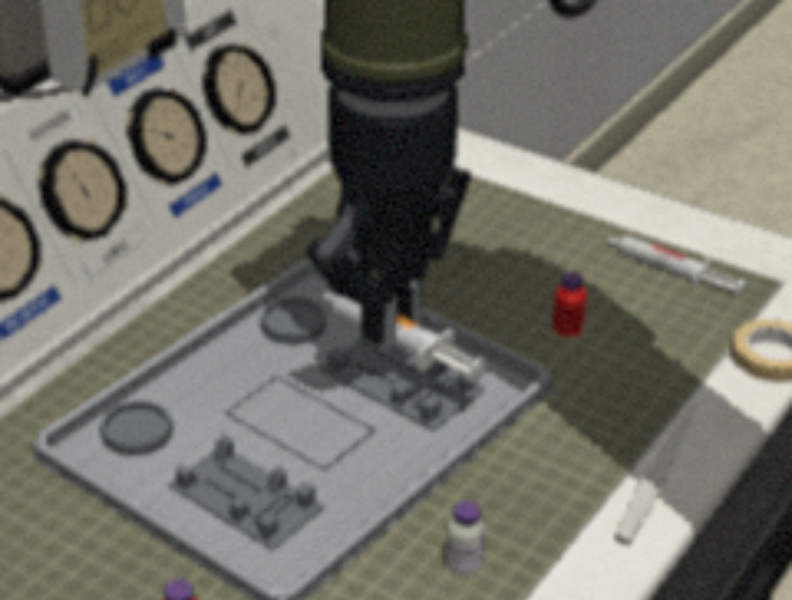

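The syringe is level in the jaws above the right-hand cradle, nozzle towards the collar (picture around (390,320)). Lowering, releasing, then checking.

Run:
```python
from h import *
a=np.radians(-5.6)
x,y=.551+.009*np.cos(a),-.1157+.009*np.sin(a)
ctrl.movel([x,y,.0105],max_speed=.05); ctrl.pause(.2); st("down")
ctrl.ungrasp(); st("open"); ctrl.movel([x,y,.11],max_speed=.15)
pick(.470,-.3314,np.radians(-.8),.0025); st("lifted")
im,d=vision.grab_frame("top"); cv2.imwrite("pics/v5.png",cv2.resize(im[140:260,240:380],(700,600),interpolation=cv2.INTER_CUBIC))
m=mask("top","syringe_large",(335,205)); print(m is not None and rect(m,.016))
```

```text
down t 8.4 w 15.5 tcp [ 559.8 -116.5   10.3] F [-0.5  0.   0.3]
open t 9.1 w 85.4 tcp [ 560.  -116.6   10.5] F [0.  0.1 0.1]
closed t 12.6 w 11.8 tcp [ 470.  -331.5    2.7] F [-1.1 -0.5  3.4]
lifted t 13.2 w 11.7 tcp [ 469.5 -331.1  101.7] F [1.  0.5 0.6]
(array([ 552.9, -113.1,  120.5,   25.7,   -2.1]), array([ 553.3, -115.6]))
```

View pics/v5.png

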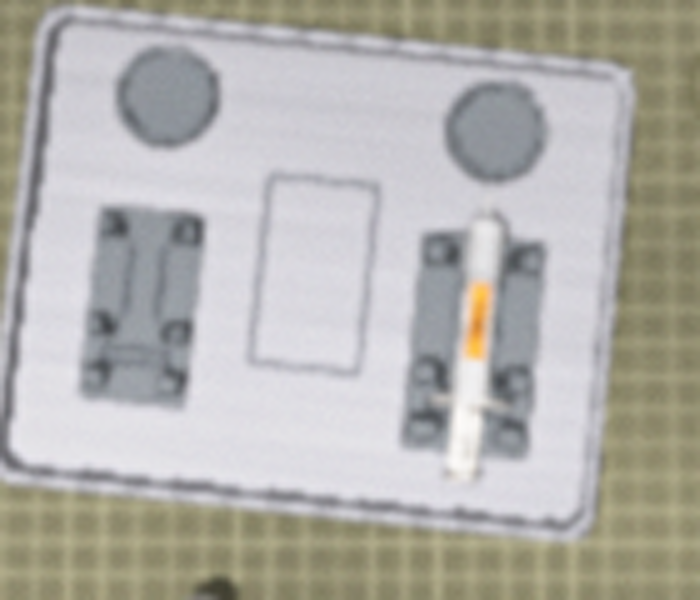

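Large syringe: seated, flange (472,403) in the gap between the rear cheek pairs. The small syringe's grip width of 11.7 mm is less than expected, so I'll look at it over its cradle.

Run:
```python
from h import *
a=np.radians(-5.6)
x,y=.5658+.010*np.cos(a),.0278+.010*np.sin(a)
ctrl.movep([x,y,.10],quat(a)); ctrl.movel([x,y,.045],max_speed=.12); ctrl.pause(.2); st("above")
im,_=vision.grab_frame("scene"); A=cv2.resize(im[190:290,210:350],(784,560),interpolation=cv2.INTER_CUBIC); cv2.imwrite("pics/v6.png",A)
```

```text
above t 15.5 w 12.0 tcp [576.3  26.8  45.9] F [-0.3 -0.1 -1.2]
```

View pics/v6.png

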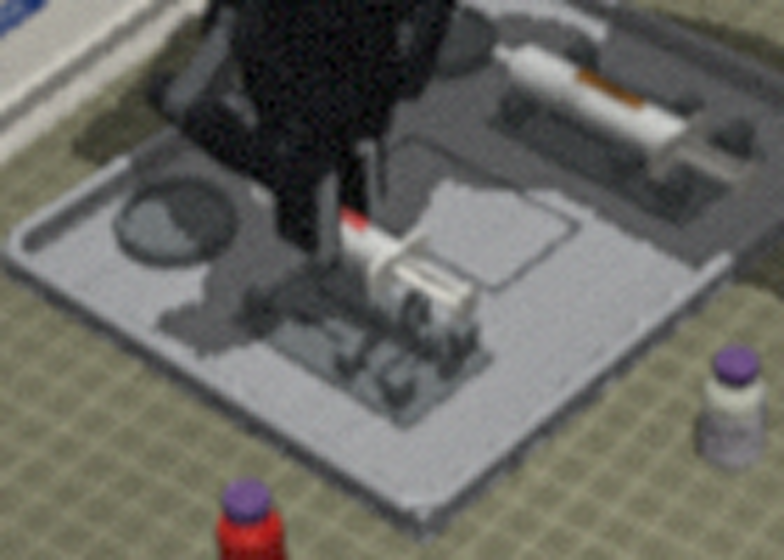

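The small syringe is held level, aligned with its cradle, with the flange behind the jaws. I'll place it, then pick the tall vial.

Run:
```python
from h import *
a=np.radians(-5.6)
x,y=.5658+.010*np.cos(a),.0278+.010*np.sin(a)
ctrl.movel([x,y,.010],max_speed=.05); ctrl.pause(.2); st("down")
ctrl.ungrasp(); st("open"); ctrl.movel([x,y,.14],max_speed=.15)
ctrl.movep([.6218,.1963,.16],quat(0)); st("over vial")
im,d=vision.grab_frame("top"); cv2.imwrite("pics/v7.png",cv2.resize(im[140:260,240:380],(700,600),interpolation=cv2.INTER_CUBIC))
```

```text
down t 16.6 w 11.9 tcp [575.9  26.8   9.8] F [-0.1  0.1  0.4]
open t 17.3 w 85.5 tcp [575.8  26.8  10. ] F [-0.1  0.4  0.5]
over vial t 19.1 w 85.3 tcp [621.4 196.4 159. ] F [ 0.5 -0.4  0.2]
```

View pics/v7.png

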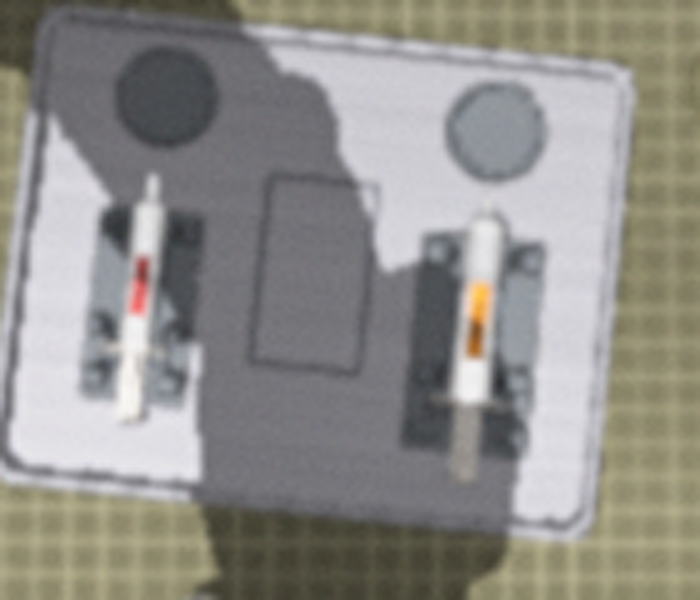

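Both syringes are seated, flanges in their gaps (small (135,350), large (472,403)). Next the two vials: tall to collar b, small to collar a.

```bash
cat >> h.py <<'E'
def place(x,y,th,z,clear=.09):
    ctrl.movep([x,y,z+clear],quat(th)); ctrl.movel([x,y,z+.02],max_speed=.12)
    ctrl.movel([x,y,z],max_speed=.03); ctrl.pause(.2); st("down")
    ctrl.ungrasp(); st("open"); ctrl.movel([x,y,z+clear],max_speed=.12)
E
python3 - <<'E'
from h import *
pick(.6218,.1963,0,.022,30); st("lifted")
s=get_state()
if 24<s["width"]*1000<32:
    a=np.radians(-5.6); place(.643,-.1232,a,.022+.007)
    pick(.4328,-.0006,a,.012,30); st("lifted")
    im,_=vision.grab_frame("scene"); cv2.imwrite("pics/v8.png",cv2.resize(im[140:320,170:410],(792,594)))
E
```

```text
closed t 21.0 w 28.5 tcp [622.  196.4  22.4] F [-1.7  0.4  3.8]
lifted t 21.7 w 28.2 tcp [621.1 196.  120.9] F [-0.  -0.4 -0.8]
down t 24.7 w 28.0 tcp [ 643.1 -123.2   29.1] F [ 0.3 -0.7 -0.4]
open t 25.2 w 85.5 tcp [ 643.  -123.2   29. ] F [-0.4 -0.8 -0. ]
closed t 28.8 w 19.9 tcp [432.9  -0.7  12.3] F [-1.  -0.6  6.2]
lifted t 29.4 w 20.0 tcp [432.5  -0.7 111.5] F [-0.4 -0.8 -0.1]
```

View pics/v8.png

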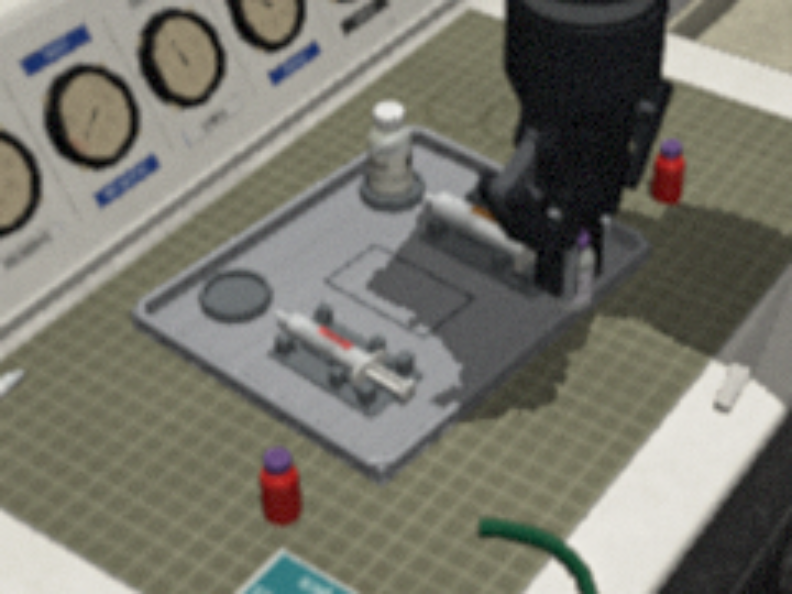

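The tall vial stands in collar b (390,190); the small vial is upright in the gripper (580,260). Placing it in collar a, then the carton.

Run:
```python
from h import *
a=np.radians(-5.6)
place(.6575,.0188,a,.012+.007)
ctrl.movel([.6575,.0188,.15],max_speed=.2)
pick(.452,.1898,np.radians(-1),.008,40); st("lifted")
im,_=vision.grab_frame("scene"); cv2.imwrite("pics/v9.png",cv2.resize(im[170:360,170:410],(758,600)))
```

```text
down t 32.1 w 20.0 tcp [657.6  18.8  19.1] F [-0.1 -0.2 -0.1]
open t 32.8 w 85.4 tcp [657.5  18.8  19. ] F [-0.1  0.2  0.1]
closed t 36.7 w 39.2 tcp [452.3 189.9   8.6] F [-0.7  0.1  5.3]
lifted t 37.3 w 39.0 tcp [451.7 189.5 107.5] F [ 0.1  0.2 -0.2]
```

View pics/v9.png

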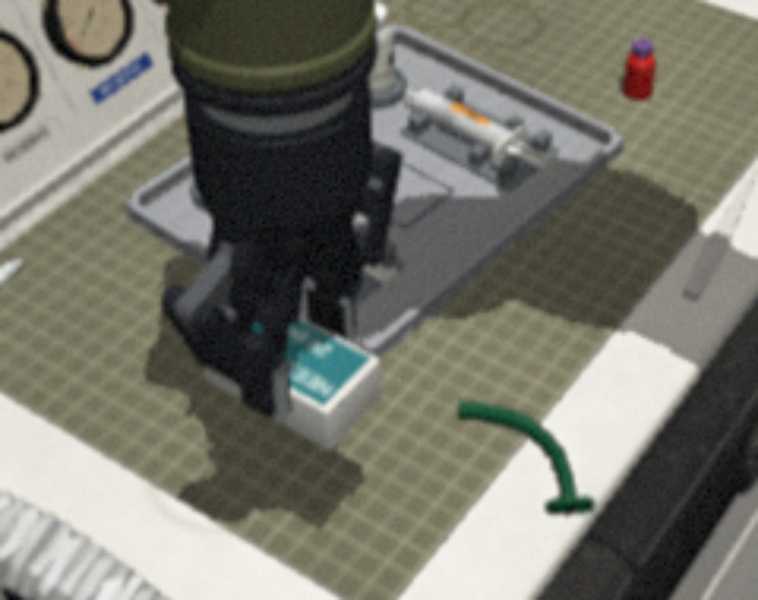

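The carton is held level (330,370). The rectangle margin is only about ±3.5 mm, so I'll take its centre and yaw from its corners in v7 before placing.

Run:
```python
from h import *
c=plane("top",np.array([[270,175],[378,187],[358,373],[250,362]])/5+[239.6,139.6],.003)*1000
e=c[0]+c[1]-c[2]-c[3]; m=c.mean(0); print(np.round(c,1).tolist(),m,np.degrees(np.arctan2(e[1],e[0])),np.hypot(*e)/2)
m=(m*.5+np.array([580.5,-46.1])*.5)/1000; print(m)
a=np.radians(-5.7); x,y=m+np.array([np.cos(a),np.sin(a)])*-.006
ctrl.movep([x,y,.12],quat(a)); ctrl.movel([x,y,.03],max_speed=.12); ctrl.movel([x,y,.0118],max_speed=.03); ctrl.pause(.2); st("down")
ctrl.ungrasp(); st("open"); ctrl.movel([x,y,.15],max_speed=.12)
ctrl.set_joints([1.365,.507,-.238,1.5,.126,1.149,-.155]); ctrl.pause(.3); st("end")
im,d=vision.grab_frame("top"); cv2.imwrite("pics/v10.png",cv2.resize(im[140:260,240:380],(700,600),interpolation=cv2.INTER_CUBIC))
im2,_=vision.grab_frame("scene"); cv2.imwrite("pics/v11.png",cv2.resize(im2[140:320,170:410],(792,594),interpolation=cv2.INTER_CUBIC))
k=mask("top","carton",(302,194)); P=cloud("top",k,d); t=P[P[:,2]>.022]; print(rect(k,.029),np.round(t.mean(0)*1000,1))
```

```text
[[623.7, -26.9], [618.8, -73.9], [537.7, -65.8], [542.1, -19.2]] [580.60412893 -46.42396713] -5.547547579382694 81.74395702122808
[ 0.58055206 -0.04626198]
down t 40.3 w 39.3 tcp [574.7 -45.7  11.7] F [0.5 0.1 0. ]
open t 40.8 w 85.6 tcp [574.6 -45.7  11.8] F [ 0.6  0.9 -1. ]
end t 44.8 w 85.4 tcp [ 192.  -594.8  231.7] F [-0.5  0.6 -0.2]
(array([580. , -46.8,  80.5,  41.5,  -4.1]), array([579.7, -46.8])) [580.7 -46.7  28.8]
```

View pics/v10.png

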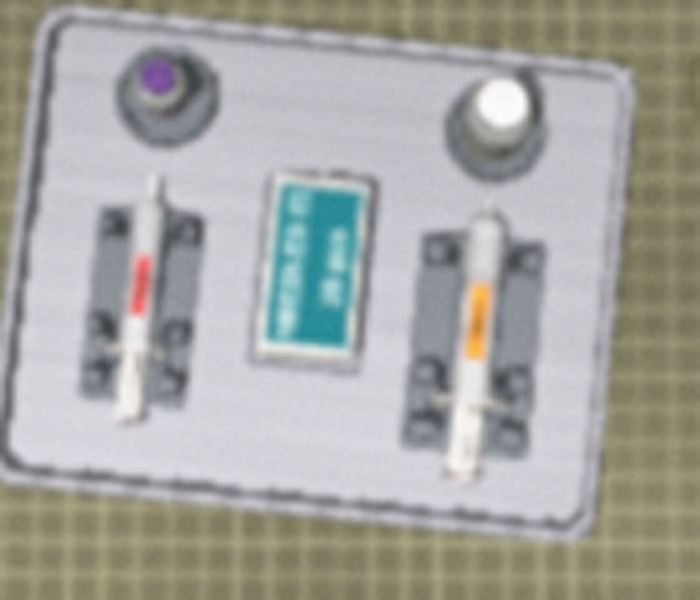

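View pics/v11.png

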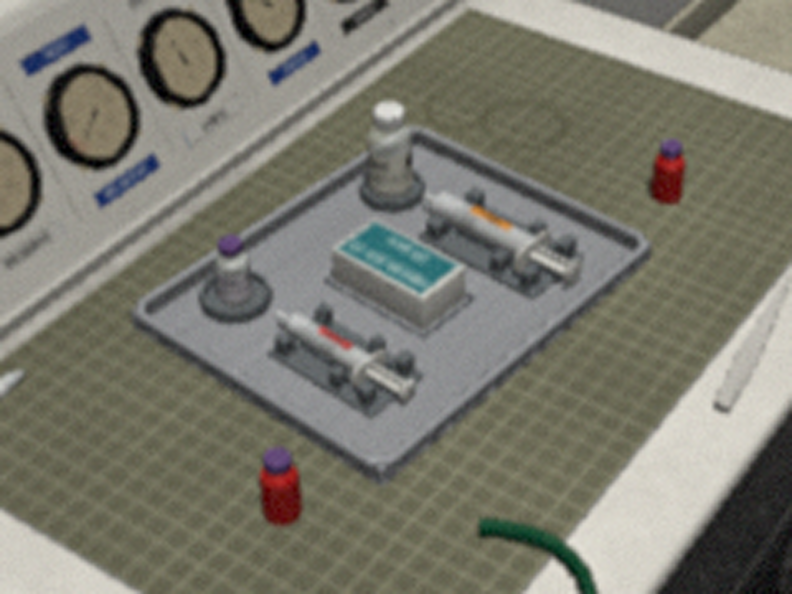

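Everything shows in place: carton inside the rectangle, both vials upright in their collars, both syringes in their cradles. I'll do one height and position check from depth, then hand in if it agrees.

Run:
```python
from h import *
im,d=vision.grab_frame("top"); P=cloud("top",np.ones(d.shape,bool),d); a=np.radians(-5.6); ok=True
for n,x,y,h in [("tall",.643,-.1232,.072),("small",.6575,.0188,.05)]:
    t=P[(np.hypot(P[:,0]-x,P[:,1]-y)<.03)&(P[:,2]>h-.008)]; m=t.mean(0); ok&=np.hypot(m[0]-x,m[1]-y)<.006; print(n,np.round(m*1000,1),np.round(np.percentile(t[:,2],90)*1000))
ax=np.array([np.cos(a),np.sin(a)])
for n,c,s in [("large",(.551,-.1157),(-.05,-.015,0,.015,.035)),("small",(.5658,.0278),(-.042,-.01,0,.01,.025))]:
    q=(P[:,:2]-c)@ax; w=(P[:,:2]-c)@[-ax[1],ax[0]]
    for k in s:
        g=P[(abs(q-k)<.006)&(abs(w)<.010)&(P[:,2]>.012)]; ww=w[(abs(q-k)<.006)&(abs(w)<.010)&(P[:,2]>.012)]
        print(n,k,len(g),np.round(np.percentile(g[:,2],80)*1000,1),"lat",np.round(ww.mean()*1000,1),end="; ")
    print()
if ok: ticket.close_job(); print("closed",get_state()["time"])
```

```text
tall [ 642.2 -123.1   71.2] 73.0
small [657.   18.4  49.2] 51.0
large -0.05 28 17.7 lat 0.6; large -0.015 47 23.8 lat 0.8; large 0 46 24.1 lat 0.5; large 0.015 46 24.8 lat -0.0; large 0.035 43 24.6 lat 0.1; 
small -0.042 22 17.2 lat -0.4; small -0.01 36 20.5 lat -0.6; small 0 33 21.3 lat -1.1; small 0.01 39 21.9 lat -0.7; small 0.025 39 20.7 lat -0.4; 
the job is handed in; nothing more can be done
the job is handed in; nothing more can be done
```

The drug tray is laid up and handed in, about 45 s into the 109 s allowed. The robot is back at its start pose, touching nothing.

- **Syringes:** both lie in their own cradles with nozzles towards the collars and flanges in their gaps. Depth shows them level at seated height, with barrel tops at about 24 mm (large) and 21 mm (small), and within about 1 mm of the cradle centre lines.
- **Vials:** the tall vial stands upright in collar b, ahead of the large syringe. The small purple-capped glass vial stands upright in collar a, ahead of the small syringe. Tops measured about 73 and 51 mm against 72 and 50 expected, both within 1 mm of collar centre. The red look-alikes were left alone.
- **Carton:** it lies flat and lengthwise inside the drawn rectangle, its centre within about 1 mm of the rectangle's centre. The network's mask gave a yaw of -4.1° and a length of 80.5 mm, against the commanded -5.7° and the real 75 mm. Its outline looks square to the rectangle in the picture, so I put this down to the mask.
- **Small syringe grip:** the jaws closed to 11.7 mm on its 14 mm barrel. I checked this before placing; it was held level and seated properly.

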